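Ease the ratchet hold-down back to its red tooth

ROBOT

A 6-joint arm with a two-finger parallel gripper is mounted at the origin on the work surface. World frame = base frame: x ahead of the robot, y to its left, z up, the work surface at z = 0. Lengths are in mm, angles in rad, forces in N, time in s.
With the tool pointing down it reaches from about 350 to 775 mm from the base axis. Payload 7.3 kg.
Tool frame: the origin (TCP) lies at the very end of the fingers, on their centre line; the grasp point (between the pads) lies 19 mm behind it; z points along the fingers, y is the line along which they close (so a half turn about z gives the same grasp; the last joint's range is limited). The gripper opens to 92 mm and grips with 3 to 60 N. Pads are 19 mm wide; open, the fingers measure 130 mm over their backs; the gripper's body (75 mm by 190 mm) begins 47 mm behind the grasp point.
Start: joints at [1.012, 0.342, 1.524, -0, 1.275, -0.146], TCP at [210.607, 480.929, 199.341] pointing down, gripper open.
Joint ranges: [-2.53, 2.53], [-0.77, 2.02], [0.04, 2.7], [-1, 4.14], [0.28, 2.66], [-3.11, 3.11]. Speed limits (rad/s): [2.57, 2.57, 3.14, 3.14, 3.14, 3.14].

INTERFACE

Orientations are given as [roll, pitch, yaw] about the fixed x, y, z axes, in that order (R = Rz(yaw) Ry(pitch) Rx(roll)).
In Python, from plant import get_obs, capture, close_job gives the robot as it stands. The module is installed in compiled form; this text tells all that it offers.
- The arm moves only by the shell command python3 -m handwheel 'ROWS'. ROWS is JSON, a list of rows, each a list of 3 entries, a list of its own where there are three numbers: the turn, a rotation vector about the tool's x, y, z in degrees, then the shift along the tool's x, y, z in m, then the opening, from 0 (shut) to 1 (fully open). A call has 1 to 12 rows; each row is the pose to reach, as a shift and turn from the pose commanded when the call began, along the tool's axes at that moment; what a row does not reach only later rows make up. A row lasts 1/10 s, in which the tool goes at most 50 mm and 8.59 degrees, less where a joint would pass 70% of its speed; a pose out of reach is approached as far as the arm can. A call with a gripper value outside its range is refused whole. The fingers move at their own pace and stop on an object; the grip force is fixed at half the most. Time passes only in rows, so rows that repeat a pose let the fingers close. It gives the time, the measured TCP pose, the force, the opening and the grip force at its end, in the units of the state.
- get_obs(): the state, without advancing time (a new reading comes with each control period).
- capture(name): name is "scene" or "side" or "wrist"; returns a dict with "image" (384x512x3 uint8, red, green, blue), "depth" (384x512 float32, mm along the optical axis (not along the pixel's ray), 0 where there is no reading), "fx", "fy", "cx", "cy" (pixels), "camera_from_world" (4x4, takes a point from world to camera coordinates). Camera axes: x right, y down, z forward; pixel columns grow to the right and rows downward; lengths in mm; the calibration is good to about 2 mm. A picture is of the moment at which its call begins.
- close_job(): hands the job in; it is judged then, once.
The state is a dict: "time": time; "joint_positions": joint angles; "dq": joint speeds; "tau": joint torques, N m; "tool_pos": TCP position; "tcp_rot": TCP orientation; "contact_force": force on the tool from outside, world axes, zero at the start; "moment": the same for the moment, N m; "grip_width": finger opening in mm; "finger_force": force on a finger pad.
Only numpy, scipy, OpenCV 4.12 (cv2) and the standard library are available. Lean on these libraries where they do the work, as an engineer would, in place of code of your own. Each camera call takes 0.05 s, during which the arm holds its last target. There are 200 camera calls.

TASK

The spring hold-down on the bench is still caught low over the anvil. Press the yellow thumb screw of the brass pawl gently until the pawl is clear of the toothed wheel, let the spring drum turn back by itself, and let the pawl drop again in time to catch the red tooth, so that the arm stays parked upright. Do not touch the drum, wheel or arm, and leave the anvil, the blade and the tools where they lie.

Things in the scene. Friction and masses are not known exactly. Their poses are not given: they have to be found in the camera images.
- frame: Blue steel frame of the ratchet hold-down, bolted down, base plate 140 x 185 x 12 mm. Origin on the bench under the drum shaft (85 mm up); z up, x along the shaft. The toothed wheel and the pawl are on its +x end, in the plane x = 37 mm; the pawl is on the -y side, the steel hold-down arm (105 mm long from the shaft) on the +y side.
- wheel (a point): Centre of the toothed steel wheel, on the shaft. Wheel 110 mm across the tips, 14 mm thick, 12 teeth 8 mm deep, 0.524 rad apart; its top is 140 mm above the bench. A spring always drives the drum back; a damper holds it to about 0.15 to 0.25 rad/s while the pawl is clear (2 to 4 s a tooth). It cannot be wound up again.
- drum (a joint): Turn (rad) of drum, wheel and arm about the frame's x; grows as the drum turns back, which raises the arm. 0: red tooth caught, arm upright. -0.524, -1.047, -1.571: the pawl has caught the tooth one, two, three before the red one. At the start it may creep for up to 3 s until caught two or three before.
- red_tooth (a point): Tip of the one red-painted tooth, on the face that the pawl catches; a red stripe on the wheel's +x face runs to it. 55 mm from the shaft.
- pawl (a joint): Lift (rad) of the brass pawl. 0 (within 0.015): seated fully down between two teeth; about 0.13 to 0.14: nose just clear of the tooth tips; 0.17: at its stop, a stiff rubber buffer. Tooth faces are slightly undercut, which draws the pawl in. A spring returns it to 0 when released.
- pawl_nose (a point): Centre of the square nose (5 mm) of the pawl, which lies in the tooth gap at the upper -y side of the wheel.
- pawl_pad (a point): Middle of the yellow thumb screw (head 26 mm across) on the pawl's tail, level with its top when screwed right down: 108 mm above the bench, pawl seated. The screw is set 0 to 9 mm higher than this, not measured: find its top by touch. Pressed straight down from touching: nose clear after about 7.5 mm, stop after about 9.5 mm.
- pawl_tail (a point): On the tail under the thumb screw, 17 mm below pawl_pad. Pushing the screw down takes some 4 to 8 N against the return spring and the loaded tooth; the stop is felt as a steep rise beyond that: 11 to 15 N there is enough. More than 22 N bends the pawl. Press with shut fingers; squeezing it in the gripper counts as force too.
- anvil: Loose round dark steel block, 100 mm across, 40 mm high, under the hold-down arm. Origin at the centre of its underside. Bystander.
- blade: Loose steel blade blank, 240 x 30 x 4 mm, lying on the anvil. Origin at its underside. Bystander.
- hammer: Loose hammer lying on the bench on the pawl's side of the frame. Bystander.
- punch: Loose square steel punch with a brass end, 140 x 16 x 16 mm, lying on the bench beyond the frame. Bystander.
Not all that is in view belongs to the job. Several things have the shape of the frame; the one meant has the colours described above.

How it is judged:
By the outcome, as a careful person would: the job done as asked, in the order asked, and still so for the second after the job is handed in, with the robot touching nothing.
It also fails if it takes over 51 s, if anything falls off the work surface, if the arm or the gripper's body presses on something with over 40 N, if the wrist force passes 120 N, or if a joint passes its speed limit or range.

## Working session

There is one attempt and no reset: what is moved stays moved. The work goes in short steps, Python scripts to look and compute and a shell command to move; the robot and the scene stay as the last step left them, time stands still between calls to the robot, and variables do not carry over. Pictures are saved under pics/ and viewed, at most 10 in all, crops included, and the job is handed in when it is done.

```bash
mkdir -p pics
cat > h.py <<'E'
import numpy as np, cv2
from plant import get_obs, capture
def snap(name, out):
    c=capture(name); np.savez(out.replace('.png','.npz'),**c)
    cv2.imwrite(out, cv2.cvtColor(c["image"],cv2.COLOR_RGB2BGR)); return c
def world(c,u,v,d=None):
    d=float(c["depth"][v,u]) if d is None else d
    p=np.array([(u-c["cx"])/c["fx"]*d,(v-c["cy"])/c["fy"]*d,d,1])
    return (np.linalg.inv(c["camera_from_world"])@p)[:3]
E
python3 - <<'E'
from h import *
a=snap("scene","pics/s0.png"); b=snap("side","pics/d0.png")
m=cv2.imread("pics/s0.png"); n=cv2.imread("pics/d0.png")
cv2.imwrite("pics/both.png",cv2.resize(np.vstack([m,n]),None,fx=.78,fy=.78))
o=get_obs(); print(o["time"],o["tool_pos"],o["tcp_rot"])
E
```

```text
0.1 [210.39422752 480.57585234 198.72258703] [-3.14025829e+00 -2.00322573e-04  2.72875358e+00]
```

View pics/both.png

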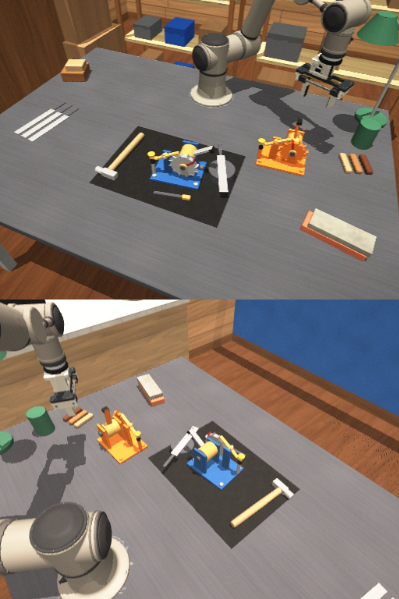

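The picture shows two devices of the frame's shape: the blue one (scene ≈(230,212), side ≈(277,210)) and an orange one (scene ≈(363,192), side ≈(155,180)). The blue frame with a steel wheel fits the description. I'll confirm it in an enlarged crop.

Run:
```python
from h import *
m=cv2.imread("pics/s0.png")[165:250,175:315]; n=cv2.imread("pics/d0.png")[155:255,200:325]
m=cv2.resize(m,(560,340),interpolation=cv2.INTER_CUBIC); n=cv2.resize(n[:65],(500,260),interpolation=cv2.INTER_CUBIC)
n=cv2.copyMakeBorder(n,0,0,0,60,cv2.BORDER_CONSTANT)
cv2.imwrite("pics/c0.png",np.vstack([m,n]))
for nm in("s0","d0"):
    c=dict(np.load(f"pics/{nm}.npz")); hsv=cv2.cvtColor(c["image"],cv2.COLOR_RGB2HSV)
    mk=cv2.inRange(hsv,(22,150,120),(32,255,255)); 
    k,l,st,ce=cv2.connectedComponentsWithStats(mk)
    for i in range(1,k):
        if st[i,4]>8:
            v,u=np.where(l==i); P=np.array([world(c,a,b) for a,b in zip(u,v)]); print(nm,st[i],ce[i].round(1),np.median(P,0).round(0),P[:,2].max().round(0))
```

```text
s0 [331 177  10   7  45] [335.4 179.8] [372. 332. 108.] 883.0
s0 [189 194   9   6  44] [193.3 196.6] [600. -20. 112.] 115.0
d0 [146 150   9   8  16] [150.  153.5] [344. 441. 116.] 881.0
d0 [125 160   9   9  20] [129.2 164.5] [269. 438. 116.] 119.0
d0 [167 169  10  20  83] [171.5 179.1] [375. 396.  13.] 96.0
d0 [172 169   8   6  26] [175.7 171.5] [367. 328. 108.] 111.0
d0 [125 178   5   4  13] [127.4 179.2] [259. 493.  13.] 16.0
d0 [139 181  35  28 468] [155.5 194.3] [299. 368.  13.] 881.0
d0 [181 181   4   6  14] [182.4 183.8] [391. 349.  17.] 22.0
d0 [305 198   9   7  36] [308.7 200.4] [599. -21. 113.] 881.0
```

View pics/c0.png

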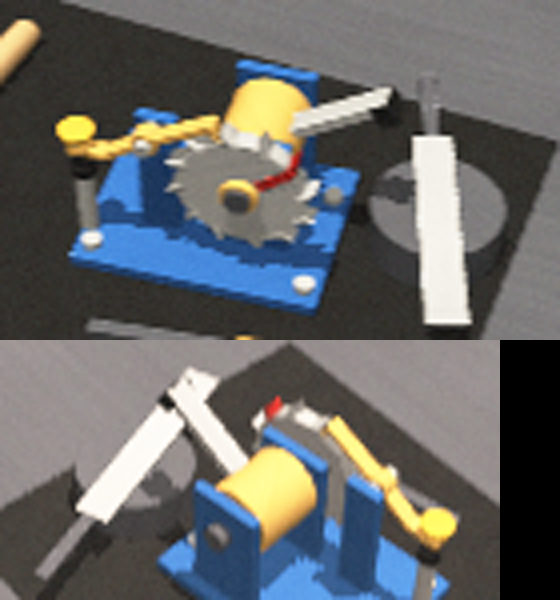

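The crop confirms the blue frame. The yellow screw is at scene (193,197), the hub at (234,214), and the red stripe runs to the upper right, to about (249,204). Next I'll work out the frame axes and the drum angle.

Run:
```python
from h import *
c=dict(np.load("pics/s0.npz"))
for n,u,v in [("hub",234,214),("face",228,222),("face2",240,220),("face3",226,208),("red1",245,210),("red2",248,206),("armtip",271,189),("armroot",254,195),("drumtop",242,189),("nose",228,196),("boltL",197,224),("boltR",251,236),("pad",193,196),("hamhead",c["cx"],c["cy"])][:-1]:
    print(n,world(c,u,v).round(0))
# frame blue base points
hsv=cv2.cvtColor(c["image"],cv2.COLOR_RGB2HSV); v,u=np.where(cv2.inRange(hsv,(100,150,80),(125,255,255))>0)
P=np.array([world(c,a,b) for a,b in zip(u,v)]); P=P[(abs(P[:,2]-12)<4)&(P[:,0]>400)&(abs(P[:,1])<200)]
print(len(P),cv2.minAreaRect(P[:,:2].astype(np.float32)))
# wheel face plane
g=[world(c,a,b) for a in range(218,252) for b in range(202,226)]
g=np.array([p for p,(a,b) in zip(g,[(a,b) for a in range(218,252) for b in range(202,226)]) if c["image"][b,a].std()<12 and p[2]>40 and p[2]<135])
m=g.mean(0); w=np.linalg.svd(g-m)[2][2]; print(len(g),m.round(0),w.round(3),np.abs((g-m)@w).mean())
c=capture("scene")
print(world(c,234,214))
```

```text
hub [599. 102.  89.]
face [580.  74.  24.]
face2 [591. 116.  62.]
face3 [595.  76.  98.]
red1 [590. 131. 108.]
red2 [585. 137. 122.]
armtip [524. 180. 147.]
armroot [534. 135. 116.]
drumtop [524.  94. 115.]
nose [589.  81. 141.]
boltL [615. -10.  15.]
boltR [600. 154.  20.]
pad [598. -23. 110.]
1079 ((554.2035522460938, 67.02452087402344), (141.04002380371094, 185.84222412109375), 8.284957885742188)
571 [591. 101.  87.] [0.993 0.119 0.007] 2.1485072007271806
[601.02265759 102.82523615  91.27656089]
```

```bash
python3 -m handwheel '[[[0,0,0],[0,0,-0.05],0],[[0,0,0],[0,0,-0.1],0],[[0,0,58],[-0.5586,-0.302,-0.1],0],[[0,0,58],[-0.5586,-0.302,-0.1],0],[[0,0,58],[-0.5586,-0.302,-0.1],0],[[0,0,58],[-0.5586,-0.302,-0.1],0],[[0,0,58],[-0.5586,-0.302,-0.1],0],[[0,0,58],[-0.5586,-0.302,-0.1],0],[[0,0,58],[-0.5586,-0.302,-0.1],0],[[0,0,58],[-0.5586,-0.302,-0.1],0],[[0,0,58],[-0.5586,-0.302,-0.1],0],[[0,0,58],[-0.5586,-0.302,-0.1],0]]'
python3 - <<'E'
from h import *
o=get_obs();print(o)
from scipy.spatial.transform import Rotation as R
T=R.from_euler('xyz',o["tcp_rot"]); print(T.inv().apply(np.array([600,-21,230])-o["tool_pos"]))
E
```

```text
time: 1.35
tool_pos: [518.9, 84.8, 299.2]
tcp_rot: [-3.141, -0.0, 1.716]
contact_force: [0.1, 0.8, 1.1]
grip_width: 1.9
finger_force: 0.0
{'time': 1.35, 'joint_positions': array([ 1.59238710e-02,  2.86767126e-01,  1.32963495e+00,  2.43362998e-04,
        1.52536814e+00, -1.29526638e-01]), 'dq': array([-0.79952499,  0.44338969, -0.60211996,  0.00230809,  0.15172641,
       -0.79767457]), 'tau': array([ 2.36095749e+00, -4.53639507e+01, -2.39550966e+01, -1.79486861e-01,
        3.49044276e-02,  9.95691642e-01]), 'tool_pos': array([518.9203225 ,  84.75760735, 299.18989262]), 'tcp_rot': array([-3.14144798e+00, -2.64008494e-04,  1.71623574e+00]), 'contact_force': array([0.13213099, 0.81854679, 1.07057468]), 'moment': array([-0.07956997, -0.03103074,  0.02355392]), 'finger_force': 0.0, 'grip_width': 1.8589002623042918}
[-116.40996718   64.90651284   69.14977216]
```

```bash
python3 -m handwheel '[[[0,0,0],[-0.04,0.022,0],0],[[0,0,0],[-0.085,0.045,0],0],[[0,0,0],[-0.1,0.055,0.03],0],[[0,0,0],[-0.1,0.055,0.07],0],[[0,0,0],[-0.1,0.055,0.1],0],[[0,0,0],[-0.1,0.055,0.1],0],[[0,0,0],[-0.1,0.055,0.1],0]]'
python3 - <<'E'
from h import *
o=get_obs()
from scipy.spatial.transform import Rotation as R
T=R.from_euler('xyz',o["tcp_rot"]); print(T.inv().apply(np.array([600,-21,125])-o["tool_pos"]))
w=snap("wrist","pics/w1.png"); s=snap("scene","pics/s1.png")
hsv=cv2.cvtColor(w["image"],cv2.COLOR_RGB2HSV)
k,l,st,ce=cv2.connectedComponentsWithStats(cv2.inRange(hsv,(22,150,120),(32,255,255)))
for i in range(1,k):
    if st[i,4]>30:
        v,u=np.where(l==i); P=np.array([world(w,a,b) for a,b in zip(u,v)]); print(st[i],np.median(P,0).round(1),P.min(0).round(0),P.max(0).round(0))
m=cv2.resize(cv2.imread("pics/s1.png")[150:250,160:310],(600,400),interpolation=cv2.INTER_CUBIC)
cv2.imwrite("pics/v1.png",np.hstack([cv2.resize(cv2.imread("pics/w1.png"),(200,150)),m[:150,:0]]) if 0 else np.vstack([cv2.resize(m,(450,300)),cv2.resize(cv2.imread("pics/w1.png"),(450,300))]))
E
```

```text
time: 2.05
tool_pos: [587.2, -4.2, 199.9]
tcp_rot: [-3.141, -0.0, 1.717]
contact_force: [0.1, -0.4, 0.4]
grip_width: 0.3
finger_force: 0.0
[-18.47659605  10.24294754  74.86098176]
[257 198  21  18 136] [607.4 -27.6 111.4] [575. -77.  -1.] [629.  77. 385.]
```

View pics/v1.png

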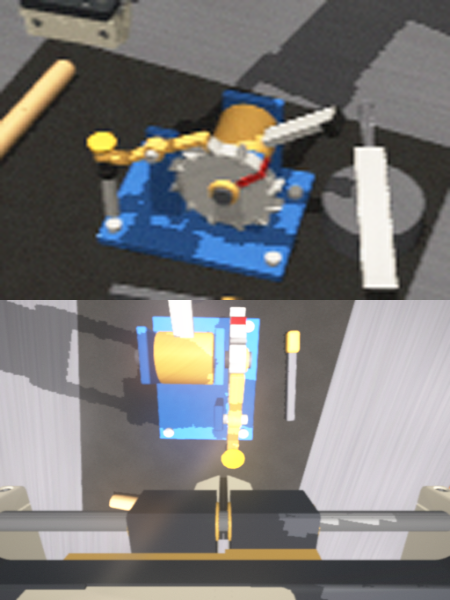

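Scene crop: the screw is at (101,142), clear of everything. Wrist view: the screw is at (233,458) in the composite, with the pawl along the line toward the wheel and the red tooth at (238,320). I'll refine the screw position from the core pixels.

Run:
```python
from h import *
from scipy.spatial.transform import Rotation as R
for nm in("w1","s0","d0"):
    c=dict(np.load(f"pics/{nm}.npz")); hsv=cv2.cvtColor(c["image"],cv2.COLOR_RGB2HSV)
    k,l,st,ce=cv2.connectedComponentsWithStats(cv2.inRange(hsv,(22,150,120),(32,255,255)))
    for i in range(1,k):
        if st[i,4]<30 : continue
        v,u=np.where(l==i); P=np.array([world(c,a,b) for a,b in zip(u,v)]);P=P[(P[:,2]>106)&(P[:,2]<120)&(P[:,0]>500)]
        if len(P)>5: print(nm,len(P),P.mean(0).round(1),(P.min(0)/2+P.max(0)/2).round(1),np.percentile(P[:,2],[10,50,90]).round(1))
o=get_obs(); T=R.from_euler('xyz',o["tcp_rot"]); print(o["tool_pos"])
for p in([602,-22,130],[606,-26,130]): print(T.inv().apply(np.array(p)-o["tool_pos"]))
```

```text
w1 119 [605.5 -25.7 111.5] [603.3 -23.5 111.4] [110.1 111.6 112.9]
s0 41 [601.5 -19.4 111.9] [602.  -19.7 111.8] [110.2 111.9 113.5]
d0 35 [598.2 -20.9 111.8] [597.9 -20.9 110.4] [108.7 112.7 113.7]
[588.15939856  -4.22774927 201.57682719]
[-19.52998485  10.84725964  71.6350053 ]
[-24.06964761  14.22234335  71.651498  ]
```

```bash
python3 -m handwheel '[[[0,0,0],[-0.02,0.011,0.03],0],[[0,0,0],[-0.02,0.011,0.06],0],[[0,0,0],[-0.02,0.011,0.077],0],[[0,0,0],[-0.02,0.011,0.077],0],[[0,0,0],[-0.02,0.011,0.077],0]]'
python3 -c "
from h import *
o=get_obs();print(o['tool_pos'],o['contact_force'],o['joint_positions'])"
```

```text
time: 2.65
tool_pos: [601.9, -22.4, 124.3]
tcp_rot: [3.139, 0.001, 1.717]
contact_force: [1.1, -0.3, 0.3]
grip_width: 0.7
finger_force: 0.0
[601.91059421 -22.44348751 124.26830071] [ 1.05720892 -0.26541294  0.3336619 ] [-1.64522572e-01  5.44795928e-01  1.41223535e+00  1.29251927e-04
  1.18165508e+00 -3.10565216e-01]
```

```bash
python3 -m handwheel '[[[0,0,0],[0,0,0.004],0],[[0,0,0],[0,0,0.007],0],[[0,0,0],[0,0,0.007],0],[[0,0,0],[0,0,0.008],0]]'; python3 -m handwheel '[[[0,0,0],[0,0,0.001],0],[[0,0,0],[0,0,0.001],0]]';python3 -m handwheel '[[[0,0,0],[0,0,0.001],0],[[0,0,0],[0,0,0.001],0]]'
```

```text
time: 3.05
tool_pos: [601.0, -22.5, 114.8]
tcp_rot: [3.141, 0.0, 1.717]
contact_force: [-0.1, -0.3, -0.3]
grip_width: 0.2
finger_force: 0.0
time: 3.25
tool_pos: [600.8, -22.5, 113.2]
tcp_rot: [-3.141, -0.0, 1.717]
contact_force: [-0.6, 0.8, 0.3]
grip_width: 0.5
finger_force: 0.0
time: 3.45
tool_pos: [600.8, -22.5, 112.2]
tcp_rot: [-3.141, -0.0, 1.716]
contact_force: [0.1, 0.5, -0.6]
grip_width: 0.4
finger_force: 0.0
```

```bash
cat > drum.py <<'E'
from h import *
ex=np.array([np.cos(np.radians(8.3)),np.sin(np.radians(8.3)),0]); ey=np.array([-ex[1],ex[0],0])
hub=np.array([592.,102,85])
def phi(c):
    hsv=cv2.cvtColor(c["image"],cv2.COLOR_RGB2HSV)[150:250,160:310]
    m=cv2.inRange(hsv,(0,170,80),(6,255,255))|cv2.inRange(hsv,(174,170,80),(180,255,255))
    v,u=np.where(m>0); u=u+160;v=v+150
    W=np.linalg.inv(c["camera_from_world"]); o=W[:3,3]
    d=(W[:3,:3]@np.array([(u-c["cx"])/c["fx"],(v-c["cy"])/c["fy"],np.ones(len(u))])).T
    p=o+d*(((hub-o)@ex)/(d@ex))[:,None]-hub
    y,z=p@ey,p[:,2]; r=np.hypot(y,z); k=(r<62)&(r>15)
    return np.arctan2(z[k].mean(),y[k].mean()),k.sum(),r[k].mean()
if __name__=="__main__":
    import sys
    c=capture("scene"); o=get_obs(); p=phi(c)
    print("t",o["time"],"z",o["tool_pos"][2].round(1),"F",o["contact_force"].round(1),"phi",round(p[0],3),p[1],round(p[2],1))
E
python3 -c "
from drum import *
for n in('s0','s1'): print(phi(dict(np.load(f'pics/{n}.npz'))))"
python3 drum.py;python3 -m handwheel '[[[0,0,0],[0,0,0.001],0],[[0,0,0],[0,0,0.001],0]]'; python3 -m handwheel '[[[0,0,0],[0,0,0.001],0],[[0,0,0],[0,0,0.001],0]]'
```

```text
(np.float64(0.7573539404820206), np.int64(25), np.float64(37.74815315415628))
(np.float64(0.808137756840007), np.int64(24), np.float64(37.42267966691822))
t 3.5 z 112.2 F [0.9 0.7 0.2] phi 0.808 24 37.4
time: 3.7
tool_pos: [600.8, -22.5, 111.2]
tcp_rot: [-3.141, -0.0, 1.716]
contact_force: [-0.8, -0.2, 0.5]
grip_width: 0.6
finger_force: 0.0
time: 3.9
tool_pos: [600.8, -22.5, 110.2]
tcp_rot: [-3.141, -0.0, 1.717]
contact_force: [0.5, 0.6, -0.4]
grip_width: 0.4
finger_force: 0.0
```

```bash
python3 -m handwheel '[[[0,0,0],[0,0,0.001],0],[[0,0,0],[0,0,0.001],0]]'; python3 -m handwheel '[[[0,0,0],[0,0,0.001],0],[[0,0,0],[0,0,0.001],0]]'
```

```text
time: 4.1
tool_pos: [600.7, -22.5, 109.2]
tcp_rot: [-3.141, -0.0, 1.717]
contact_force: [0.3, 0.1, 0.3]
grip_width: 0.4
finger_force: 0.0
time: 4.3
tool_pos: [600.8, -22.5, 108.2]
tcp_rot: [-3.141, -0.0, 1.717]
contact_force: [-0.6, -0.0, 0.4]
grip_width: 0.3
finger_force: 0.0
```

Run:
```python
from h import *
snap("side","pics/d2.png");snap("scene","pics/s2.png")
m=cv2.resize(cv2.imread("pics/s2.png")[165:240,160:240],(560,525),interpolation=cv2.INTER_CUBIC)[:, :400]
n=cv2.resize(cv2.imread("pics/d2.png")[165:240,270:350],(560,525),interpolation=cv2.INTER_CUBIC)[:,:400]
cv2.imwrite("pics/v2.png",np.hstack([m,n]))
```

```text
(no output)
```

View pics/v2.png

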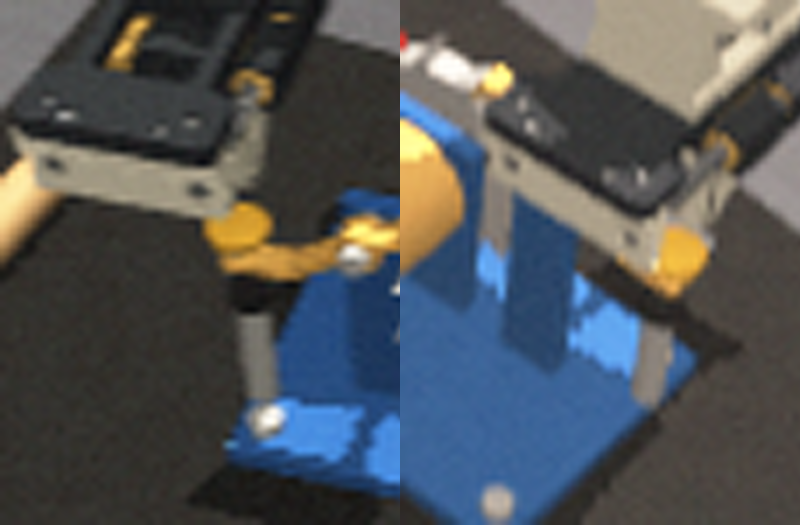

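Scene crop: the screw disc (240,228) is fully visible and the gripper part ends at its back edge (235,212). Side crop: the screw is at (685,255), with the gripper part covering its left side. The tip may be off the head, so I'll project the TCP.

Run:
```python
from h import *
o=get_obs();t=o["tool_pos"]
for nm,ox,oy,sc in(("s2",160,165,0),("d2",270,165,400)):
    c=dict(np.load(f"pics/{nm}.npz"))
    for p in (t,t+[0,0,40],t+[0,0,66],[601,-21,110]):
        q=c["camera_from_world"]@np.append(p,1); u=c["fx"]*q[0]/q[2]+c["cx"]; v=c["fy"]*q[1]/q[2]+c["cy"]; print(nm,np.round(p),"crop",(u-ox)*7+sc,(v-oy)*7)
    for a,b in ((240,228),(235,190),(120,170),(240,150)) if nm=="s2" else ((285,255),(250,225),(180,205),(200,60)): print("  px",a,b,world(c,a//7+ox,b//7+oy).round(0))
```

```text
s2 [601. -22. 108.] crop 229.72759114756118 224.8247026781182
s2 [601. -22. 148.] crop 221.32882325291953 151.53448234955667
s2 [601. -22. 174.] crop 215.63454829034262 101.84449545458313
s2 [601 -21 110] crop 232.45296935182674 223.1016782489021
  px 240 228 [604. -17. 113.]
  px 235 190 [677.  28. 214.]
  px 120 170 [686. -11. 218.]
  px 240 150 [612.  -8. 165.]
d2 [601. -22. 108.] crop 677.0558867480092 252.5739302434861
d2 [601. -22. 148.] crop 688.3049116349873 187.2154036099946
d2 [601. -22. 174.] crop 695.9845181168891 142.59573480980026
d2 [601 -21 110] crop 675.2647110142619 247.52621585697295
  px 285 255 [600. -24. 111.]
  px 250 225 [517. -70. 229.]
  px 180 205 [517. -38. 213.]
  px 200 60 [550. -10. 244.]
```

The projected TCP lies within the disc, and the dark plate is only the gripper body nearer the camera. So I'll keep feeling downward.

```bash
python3 -m handwheel '[[[0,0,0],[0,0,0.001],0],[[0,0,0],[0,0,0.001],0]]'; python3 -m handwheel '[[[0,0,0],[0,0,0.001],0],[[0,0,0],[0,0,0.001],0]]'
```

```text
time: 4.6
tool_pos: [600.8, -22.5, 107.2]
tcp_rot: [-3.141, -0.0, 1.717]
contact_force: [-0.4, -0.3, 0.4]
grip_width: 0.7
finger_force: 0.0
time: 4.8
tool_pos: [600.7, -22.5, 106.1]
tcp_rot: [-3.141, -0.0, 1.716]
contact_force: [-0.2, 0.3, -0.2]
grip_width: -0.3
finger_force: 0.0
```

Run:
```python
from h import *
t=get_obs()["tool_pos"]; print(get_obs()["contact_force"],get_obs()["tau"])
w=snap("wrist","pics/w3.png")
q=w["camera_from_world"]@np.append(t,1); u=w["fx"]*q[0]/q[2]+w["cx"]; v=w["fy"]*q[1]/q[2]+w["cy"]; print(u,v,q[2])
q=w["camera_from_world"]@np.array([601,-21,110,1]); print(w["fx"]*q[0]/q[2]+w["cx"],w["fy"]*q[1]/q[2]+w["cy"])
x0=int(u)-70;y0=int(v)-70; y0=max(0,min(y0,384-140)); print(x0,y0)
s=cv2.imread("pics/w3.png")[y0:y0+140,x0:x0+140]
cv2.imwrite("pics/v3.png",cv2.resize(s,(580,580),interpolation=cv2.INTER_CUBIC))
```

```text
[-0.16144021  0.29626742 -0.20452283] [-1.83696873e-03 -5.25629568e+01 -2.28525674e+01  6.08688989e-02
  3.45098111e-02  2.03439827e-04]
254.39342590333294 223.07676897455653 201.62555260229468
255.08881738212844 223.49317081338674
184 153
```

View pics/v3.png

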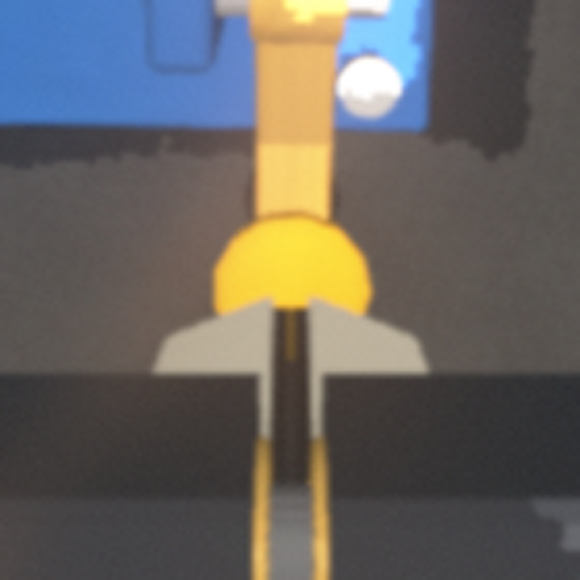

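The wrist crop shows the tips at (292,303) overlapping the near half of the disc (centre about (292,292)), so they are laterally on it. I'll read the disc height from depth.

Run:
```python
from h import *
w=dict(np.load("pics/w3.npz")); t=get_obs()["tool_pos"]
f=580/140
for a,b in((292,230),(292,260),(250,280),(340,280),(292,293),(265,315),(320,315),(292,320),(220,350),(292,100),(370,90)):
    print(a,b,world(w,int(184+a/f),int(153+b/f)).round(1))
for dy in(-9.5,0,9.5):
  for dx in (-15,0,15):
    q=w["camera_from_world"]@np.append(t+[dx,dy,0],1); print(dx,dy,((w["fx"]*q[0]/q[2]+w["cx"]-184)*f).round(),((w["fy"]*q[1]/q[2]+w["cy"]-153)*f).round())
s=dict(np.load("pics/s2.npz"))
for a,b in((230,222),(240,228),(255,235)): print(world(s,160+a//7,165+b//7).round(1))
```

```text
292 230 [598.6  -9.6 110.9]
292 260 [599.3 -14.4 111.5]
250 280 [593.1 -18.6 112.2]
340 280 [607.6 -16.1 112.9]
292 293 [600.  -19.6 112.6]
265 315 [594.8 -11.9 139.7]
320 315 [602.7 -10.5 140.3]
292 320 [599.1 -13.3 137. ]
220 350 [589.7 -12.5 150.2]
292 100 [595.8   9.4 103.1]
370 90 [617.   -7.4  18.2]
-15 -9.5 196.0 330.0
0 -9.5 284.0 341.0
15 -9.5 371.0 353.0
-15 0 203.0 279.0
0 0 292.0 291.0
15 0 380.0 303.0
-15 9.5 210.0 226.0
0 9.5 300.0 238.0
15 9.5 390.0 251.0
[680.8  26.  203. ]
[603.6 -16.8 113.5]
[603.3 -11.  111.5]
```

Run:
```python
from h import *
w=dict(np.load("pics/w3.npz"));f=580/140
print("cam",np.linalg.inv(w["camera_from_world"])[:3,3].round(0))
for col in(265,292,318):
  for b in range(296,480,14):
    p=world(w,int(184+col/f),int(153+b/f)); print(col,b,p.round(0),end=' | ')
  print()
# start picture s0: TCP
s=dict(np.load("pics/s0.npz")); t=np.array([210.6,480.9,199.3])
ty=np.array([.402,.916,0])
for p in(t,t+46*ty,t-46*ty,t+46*ty+[0,0,30],t-46*ty+[0,0,30]):
    q=s["camera_from_world"]@np.append(p,1); u=s["fx"]*q[0]/q[2]+s["cx"];v=s["fy"]*q[1]/q[2]+s["cy"];print(u.round(),v.round(),q[2].round(), s["depth"][int(v),int(u)])
cv2.imwrite("pics/v4.png",cv2.resize(cv2.imread("pics/s0.png")[70:150,360:470],(770,560),interpolation=cv2.INTER_CUBIC))
```

```text
cam [588.  59. 291.]
265 296 [595. -21. 113.] | 265 310 [595. -12. 137.] | 265 324 [595. -12. 142.] | 265 338 [595. -12. 146.] | 265 352 [595. -12. 150.] | 265 366 [595. -12. 155.] | 265 380 [595. -11. 159.] | 265 394 [595. -12. 162.] | 265 408 [595. -12. 165.] | 265 422 [595. -12. 167.] | 265 436 [593.  11. 210.] | 265 450 [593.  12. 213.] | 265 464 [593.  11. 214.] | 265 478 [593.  11. 215.] | 
292 296 [600. -21. 111.] | 292 310 [599. -13. 134.] | 292 324 [599. -13. 140.] | 292 338 [599. -12. 144.] | 292 352 [599. -12. 148.] | 292 366 [599. -13. 151.] | 292 380 [599. -13. 155.] | 292 394 [599. -13. 159.] | 292 408 [599. -13. 161.] | 292 422 [599. -13. 164.] | 292 436 [599. -13. 169.] | 292 450 [599. -13. 171.] | 292 464 [599. -13. 174.] | 292 478 [599. -13. 177.] | 
318 296 [604. -20. 112.] | 318 310 [602. -11. 137.] | 318 324 [602. -11. 143.] | 318 338 [602. -11. 146.] | 318 352 [602. -11. 149.] | 318 366 [602. -11. 154.] | 318 380 [602. -11. 158.] | 318 394 [602. -11. 161.] | 318 408 [602. -11. 165.] | 318 422 [602. -11. 168.] | 318 436 [597.  11. 210.] | 318 450 [597.  12. 213.] | 318 464 [597.  12. 214.] | 318 478 [597.  11. 215.] | 
402.0 137.0 1176.0 1513.7843
416.0 144.0 1153.0 1487.5032
388.0 130.0 1199.0 1554.0681
419.0 135.0 1132.0 1122.954
391.0 122.0 1179.0 1170.9824
```

View pics/v4.png

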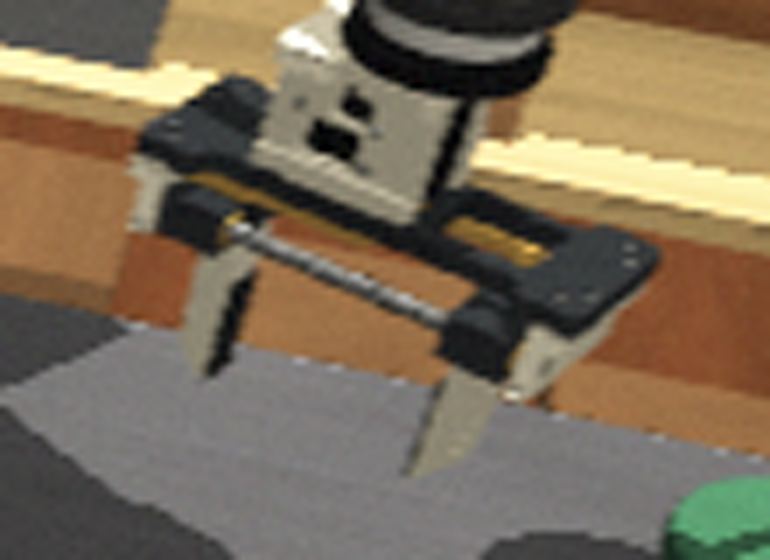

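The start picture and the wrist depth agree: the tip at crop (405,475) is about 20–27 mm above the reported TCP. That puts the real finger ends near z≈130, still above the screw. I'll go on down, watching the force.

```bash
python3 -m handwheel '[[[0,0,0],[0,0,0.002],0],[[0,0,0],[0,0,0.004],0],[[0,0,0],[0,0,0.006],0],[[0,0,0],[0,0,0.006],0]]'; python3 -m handwheel '[[[0,0,0],[0,0,0.002],0],[[0,0,0],[0,0,0.004],0],[[0,0,0],[0,0,0.004],0]]' |grep -E 'pos|force'; python3 -m handwheel '[[[0,0,0],[0,0,0.001],0],[[0,0,0],[0,0,0.002],0],[[0,0,0],[0,0,0.002],0]]' |grep -E 'pos|force'
```

```text
time: 5.25
tool_pos: [600.6, -22.4, 99.9]
tcp_rot: [-3.141, -0.0, 1.717]
contact_force: [-0.9, -0.1, 0.8]
grip_width: 0.3
finger_force: 0.0
tool_pos: [600.6, -22.4, 96.0]
contact_force: [-0.4, -0.0, 1.1]
finger_force: 0.0
tool_pos: [600.8, -22.4, 94.2]
contact_force: [-0.4, 0.2, 0.4]
finger_force: 0.0
```

```bash
python3 -m handwheel '[[[0,0,0],[0,0,0.001],0],[[0,0,0],[0,0,0.001],0]]' |grep -E 'pos|force'; python3 -m handwheel '[[[0,0,0],[0,0,0.001],0],[[0,0,0],[0,0,0.001],0]]' |grep -E 'pos|force'
```

```text
tool_pos: [600.8, -22.5, 93.2]
contact_force: [0.3, 0.7, 1.0]
finger_force: 0.0
tool_pos: [600.7, -22.4, 92.2]
contact_force: [-0.5, 0.3, -0.3]
finger_force: 0.0
```

```bash
for i in 1; do :; done; python3 -m handwheel '[[[0,0,0],[0,0,0.001],0],[[0,0,0],[0,0,0.001],0]]' |grep -E 'pos|force'; python3 -m handwheel '[[[0,0,0],[0,0,0.001],0],[[0,0,0],[0,0,0.001],0]]' |grep -E 'pos|force'; python3 -m handwheel '[[[0,0,0],[0,0,0.001],0],[[0,0,0],[0,0,0.001],0]]' |grep -E 'pos|force'; python3 drum.py
```

```text
tool_pos: [600.8, -22.4, 91.2]
contact_force: [-0.0, -0.6, -0.2]
finger_force: 0.0
tool_pos: [600.8, -22.4, 90.2]
contact_force: [-0.2, 1.3, -0.2]
finger_force: 0.0
tool_pos: [600.7, -22.5, 89.2]
contact_force: [0.5, 0.2, 0.2]
finger_force: 0.0
t 6.9 z 89.2 F [ 0.  -0.2 -0.1] phi 0.808 24 37.4
```

Run:
```python
from h import *
w=snap("wrist","pics/w4.png")
for col in(248,254,261):
    for r in range(204,245,3): print(col,r,world(w,col,r).round(0),w["image"][r,col],end=' | ')
    print()
m=cv2.imread("pics/w4.png")[153:293,184:324]
snap("scene","pics/s4.png");n=cv2.imread("pics/s4.png")[165:245,160:240]
cv2.imwrite("pics/v5.png",np.hstack([cv2.resize(m,(400,400),interpolation=cv2.INTER_CUBIC),cv2.resize(n,(400,400),interpolation=cv2.INTER_CUBIC)]))
```

```text
248 204 [594.  -6.  97.] [236 185  98] | 248 207 [595.  -9.  95.] [235 185  96] | 248 210 [595. -11.  96.] [236 187  94] | 248 213 [595. -13.  95.] [217 163  80] | 248 216 [595.  -9. 110.] [231 177  56] | 248 219 [595. -11. 111.] [245 198  57] | 248 222 [595. -12. 113.] [247 202  57] | 248 225 [595. -12. 117.] [194 167 123] | 248 228 [595. -12. 122.] [160 151 132] | 248 231 [595. -12. 125.] [160 151 133] | 248 234 [596. -12. 129.] [156 147 130] | 248 237 [596. -12. 133.] [157 149 131] | 248 240 [596. -12. 136.] [154 146 128] | 248 243 [596. -11. 140.] [153 145 128] | 
254 204 [598.  -6.  97.] [235 186  95] | 254 207 [598.  -8.  96.] [236 186  95] | 254 210 [599. -10.  97.] [236 185  93] | 254 213 [599.  -9. 104.] [184 139  61] | 254 216 [598.  -8. 111.] [238 187  55] | 254 219 [588.  59. 275.] [246 202  56] | 254 222 [599. -12. 112.] [248 204  54] | 254 225 [599. -14. 112.] [246 199  55] | 254 228 [599. -13. 118.] [111  88  48] | 254 231 [599. -13. 122.] [94 75 45] | 254 234 [599. -13. 127.] [91 73 44] | 254 237 [599. -13. 130.] [90 72 44] | 254 240 [599. -14. 132.] [89 71 43] | 254 243 [599. -13. 137.] [89 70 44] | 
261 204 [603.  -5.  97.] [240 192  97] | 261 207 [603.  -8.  95.] [240 192  96] | 261 210 [603. -10.  95.] [240 191  95] | 261 213 [604. -12.  96.] [235 183  90] | 261 216 [603.  -9. 108.] [210 155  50] | 261 219 [603.  -9. 111.] [245 198  57] | 261 222 [603. -11. 112.] [246 200  53] | 261 225 [603. -11. 118.] [205 172 118] | 261 228 [603. -11. 121.] [166 157 139] | 261 231 [603. -10. 126.] [167 157 138] | 261 234 [603. -11. 129.] [167 157 139] | 261 237 [602. -10. 134.] [166 157 138] | 261 240 [602. -11. 137.] [166 158 139] | 261 243 [602. -11. 139.] [142 134 119] |
```

View pics/v5.png

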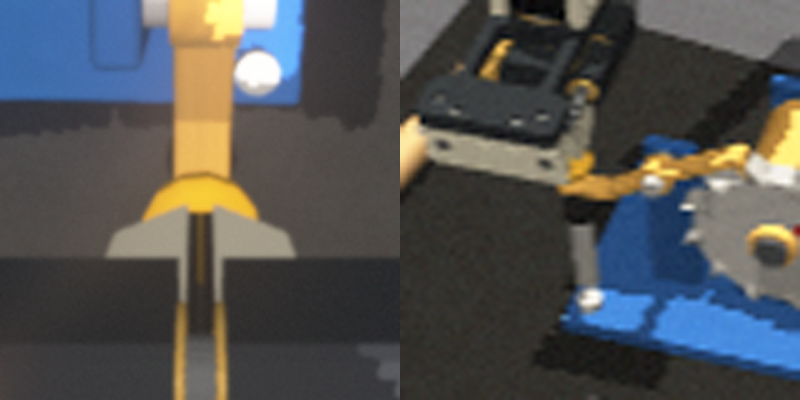

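The wrist view shows the finger ends at (200,210), z≈115, now just above the screw at z≈112, and still centred on it. I'll continue in 1 mm steps.

```bash
python3 -m handwheel '[[[0,0,0],[0,0,0.001],0],[[0,0,0],[0,0,0.002],0],[[0,0,0],[0,0,0.002],0]]' |grep -E 'pos|t_force'; python3 -m handwheel '[[[0,0,0],[0,0,0.001],0],[[0,0,0],[0,0,0.001],0]]' |grep -E 'pos|t_force'; python3 -m handwheel '[[[0,0,0],[0,0,0.001],0],[[0,0,0],[0,0,0.001],0]]' |grep -E 'pos|t_force'
```

```text
tool_pos: [600.7, -22.5, 87.1]
contact_force: [-0.4, -0.1, 0.5]
tool_pos: [600.7, -22.4, 86.2]
contact_force: [0.5, 0.4, 0.2]
tool_pos: [600.7, -22.5, 85.2]
contact_force: [0.2, 0.4, 0.5]
```

```bash
python3 -m handwheel '[[[0,0,0],[0,0,0.001],0],[[0,0,0],[0,0,0.001],0]]' |grep -E 'pos|t_force'; python3 -m handwheel '[[[0,0,0],[0,0,0.001],0],[[0,0,0],[0,0,0.001],0]]' |grep -E 'pos|t_force'; python3 drum.py
```

```text
tool_pos: [600.9, -22.5, 84.8]
contact_force: [-1.2, -0.4, 3.6]
tool_pos: [600.9, -22.4, 84.0]
contact_force: [-2.6, 1.4, 6.0]
t 8.15 z 84.0 F [-2.3  0.9  5.4] phi 0.808 24 37.4
```

Contact is at z≈85.0, so the nose should clear near z≈77.5, with the stop near 75.5.

```bash
python3 -m handwheel '[[[0,0,0],[0,0,0.001],0],[[0,0,0],[0,0,0.002],0],[[0,0,0],[0,0,0.002],0]]' |grep -E 'pos|t_force'; python3 -m handwheel '[[[0,0,0],[0,0,0.001],0],[[0,0,0],[0,0,0.002],0],[[0,0,0],[0,0,0.002],0]]' |grep -E 'pos|t_force'; python3 drum.py
```

```text
tool_pos: [600.9, -22.3, 82.1]
contact_force: [-2.5, 0.4, 6.1]
tool_pos: [601.0, -22.3, 80.1]
contact_force: [-2.4, 1.4, 6.3]
t 8.8 z 80.1 F [-1.5  0.6  6.6] phi 0.803 25 37.5
```

```bash
python3 -m handwheel '[[[0,0,0],[0,0,0.0015],0],[[0,0,0],[0,0,0.003],0],[[0,0,0],[0,0,0.003],0]]' |grep -E 'time|pos|t_force'; python3 drum.py;python3 -m handwheel '[[[0,0,0],[0,0,0.001],0],[[0,0,0],[0,0,0.001],0]]' |grep -E 'pos|t_force'; python3 drum.py
```

```text
time: 9.1
tool_pos: [601.0, -21.8, 77.1]
contact_force: [-2.2, 1.5, 6.9]
t 9.15 z 77.1 F [-2.   2.6  7.2] phi 0.854 26 37.8
tool_pos: [601.1, -21.8, 76.8]
contact_force: [-3.3, 2.5, 10.5]
t 9.4 z 76.8 F [-3.8  3.5 10.5] phi 0.885 24 37.7
```

The drum is turning with the pawl clear at 10.5 N. I'll hold here and track it.

```bash
python3 -m handwheel '[[[0,0,0],[0,0,0],0],[[0,0,0],[0,0,0],0],[[0,0,0],[0,0,0],0],[[0,0,0],[0,0,0],0],[[0,0,0],[0,0,0],0],[[0,0,0],[0,0,0],0],[[0,0,0],[0,0,0],0],[[0,0,0],[0,0,0],0]]' |grep -E 'pos|t_force'; python3 drum.py
```

```text
tool_pos: [601.1, -21.8, 76.8]
contact_force: [-3.5, 2.7, 10.7]
t 10.25 z 76.8 F [-3.1  2.4 10.9] phi 1.062 23 38.2
```

```bash
python3 -m handwheel '[[[0,0,0],[0,0,0],0],[[0,0,0],[0,0,0],0],[[0,0,0],[0,0,0],0],[[0,0,0],[0,0,0],0],[[0,0,0],[0,0,0],0]]' |grep -E 'pos|t_force'; python3 drum.py
```

```text
tool_pos: [601.1, -21.8, 76.8]
contact_force: [-3.9, 2.7, 10.4]
t 10.8 z 76.8 F [-3.2  2.5 10.6] phi 1.148 22 37.9
```

```bash
python3 -m handwheel '[[[0,0,0],[0,0,0],0],[[0,0,0],[0,0,0],0],[[0,0,0],[0,0,0],0],[[0,0,0],[0,0,0],0],[[0,0,0],[0,0,0],0],[[0,0,0],[0,0,0],0],[[0,0,0],[0,0,0],0],[[0,0,0],[0,0,0],0],[[0,0,0],[0,0,0],0],[[0,0,0],[0,0,0],0],[[0,0,0],[0,0,0],0]]' |grep -E 'pos|t_force'; python3 drum.py
```

```text
tool_pos: [601.1, -21.8, 76.8]
contact_force: [-3.0, 2.2, 9.8]
t 11.95 z 76.8 F [-3.3  2.8 10.5] phi 1.353 25 41.2
```

```bash
python3 -m handwheel '[[[0,0,0],[0,0,0],0],[[0,0,0],[0,0,0],0],[[0,0,0],[0,0,0],0],[[0,0,0],[0,0,0],0],[[0,0,0],[0,0,0],0],[[0,0,0],[0,0,0],0],[[0,0,0],[0,0,0],0]]' |grep -E 'pos|t_force'; python3 drum.py
```

```text
tool_pos: [601.1, -21.8, 76.7]
contact_force: [-3.4, 3.1, 10.4]
t 12.7 z 76.7 F [-2.6  2.2  9.4] phi 1.482 26 40.7
```

Drum is at about −0.37, past the tooth before the red one, so I'm releasing now.

```bash
python3 -m handwheel '[[[0,0,0],[0,0,-0.006],0],[[0,0,0],[0,0,-0.013],0],[[0,0,0],[0,0,-0.025],0],[[0,0,0],[0,0,-0.04],0],[[0,0,0],[0,0,-0.04],0]]' |grep -E 'pos|t_force'; python3 drum.py; python3 -m handwheel '[[[0,0,0],[0,0,-0.03],0],[[0,0,0],[0,0,-0.06],0],[[0,0,0],[0,0,-0.06],0],[[0,0,0],[0,0,-0.06],0],[[0,0,0],[0,0,-0.06],0],[[0,0,0],[0,0,-0.06],0],[[0,0,0],[0,0,-0.06],0],[[0,0,0],[0,0,-0.06],0],[[0,0,0],[0,0,-0.06],0],[[0,0,0],[0,0,-0.06],0],[[0,0,0],[0,0,-0.06],0],[[0,0,0],[0,0,-0.06],0]]' |grep -E 'pos|t_force'; python3 drum.py
```

```text
tool_pos: [602.2, -22.7, 117.6]
contact_force: [-0.3, -0.0, -0.4]
t 13.25 z 116.3 F [-0.1 -0.5 -0.7] phi 1.579 25 41.4
tool_pos: [600.8, -22.5, 175.3]
contact_force: [-0.3, 0.4, -0.0]
t 14.5 z 175.4 F [-1.3  0.2  0.3] phi 1.771 25 45.9
```

```bash
python3 -m handwheel '[[[0,0,0],[0,0,0],0],[[0,0,0],[0,0,0],0],[[0,0,0],[0,0,0],0],[[0,0,0],[0,0,0],0],[[0,0,0],[0,0,0],0],[[0,0,0],[0,0,0],0],[[0,0,0],[0,0,0],0],[[0,0,0],[0,0,0],0]]' |grep -E 'pos|t_force'; python3 drum.py;  python3 -m handwheel '[[[0,0,0],[0,0,0],0],[[0,0,0],[0,0,0],0],[[0,0,0],[0,0,0],0],[[0,0,0],[0,0,0],0],[[0,0,0],[0,0,0],0],[[0,0,0],[0,0,0],0],[[0,0,0],[0,0,0],0],[[0,0,0],[0,0,0],0]]' |grep -E 'pos|t_force'; python3 drum.py
python3 - <<'E'
from h import *
snap("scene","pics/s6.png");snap("side","pics/d6.png")
cv2.imwrite("pics/v6.png",np.hstack([cv2.resize(cv2.imread("pics/s6.png")[150:250,175:275],(400,400),interpolation=cv2.INTER_CUBIC),cv2.resize(cv2.imread("pics/d6.png")[135:235,235:335],(400,400),interpolation=cv2.INTER_CUBIC)]))
E
```

```text
tool_pos: [600.8, -22.5, 175.3]
contact_force: [0.5, -0.9, -0.5]
t 15.35 z 175.3 F [-0.5 -0.4 -0.3] phi 1.784 26 47.0
tool_pos: [600.8, -22.5, 175.3]
contact_force: [0.3, 1.7, 0.4]
t 16.2 z 175.3 F [ 0.5  0.  -0.5] phi 1.787 27 47.0
```

View pics/v6.png

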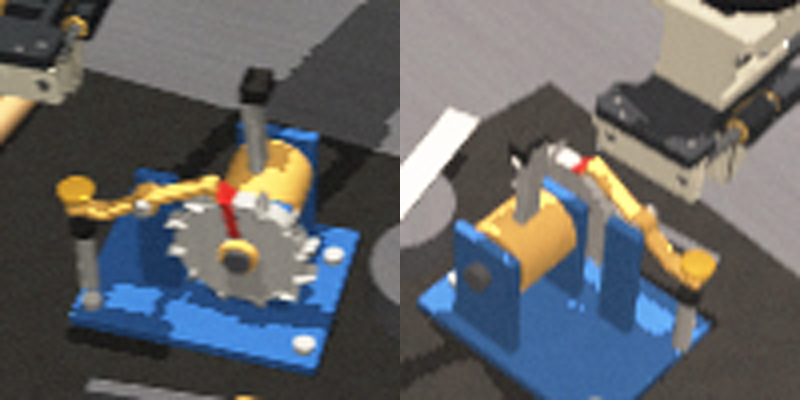

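The red tooth is caught by the pawl (scene crop (227,195)), the arm stands upright (258,100), and the drum is still. The gripper is clear, so I'm handing in.

```bash
python3 drum.py; python3 -c "
from plant import close_job
print(close_job())"
```

```text
t 16.35 z 175.3 F [-0.8 -0.3 -0.5] phi 1.787 27 47.0
the job is handed in; nothing more can be done
None
```

The job is done and handed in at about 16 s: the pawl has caught the red tooth, the hold-down arm is parked upright, and the robot is clear and touched only the thumb screw, with about 11 N as the highest downward-press reading.

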